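# Line up a case hinge for its pin

## Robot

A 6-joint arm with a two-finger parallel gripper is mounted at the origin on a cart in front of the work surface, level with it; the furniture and walls round the work are solid. World frame = base frame: x ahead of the robot, y to its left, z up, the work surface at z = 0. Lengths are in m, angles in rad, forces in N, time in s.
With the tool pointing down it reaches from about 0.4 to 0.925 m from the base axis. Payload 3.4 kg.
Tool frame: the origin (TCP) lies at the very end of the fingers, on their centre line; the grasp point (between the pads) lies ctrl.tcp_to_grasp behind it (ctrl.tcp_to_grasp is the distance from the TCP to the grasp point, in m); z points along the fingers, y is the line along which they close (so a half turn about z gives the same grasp; the last joint's range is limited). The gripper opens to 85 mm and grips with 20 to 120 N. Pads are 22 mm wide; open, the fingers measure 114 mm over their backs; the gripper's body (76 mm by 85 mm) begins 54 mm behind the grasp point. The pads swing forward as they close: fully open they stand 13 mm farther back than shut.
Start: joints at [1.141, 0.307, 1.506, -0, 1.328, -0.073], TCP at [0.201, 0.539, 0.231] pointing down, gripper open.
Joint ranges: [-3.12, 3.12], [-1.05, 2.28], [0.14, 2.33], [-1.42, 4.57], [0.1, 2.73], [-2.68, 2.68]. Speed limits (rad/s): [2.57, 2.57, 3.14, 3.14, 3.14, 3.14].

## Interface

Orientations are given as a rotation vector (axis times angle).
In Python, from bench import get_state, eyes, job, ctrl gives the robot as it stands.
- The arm moves only by the shell command python3 -m handwheel 'ROWS' [FORCE]. ROWS is JSON, a list that holds one entry, the list of rows, each a list of 7 numbers: the opening, from 0 (shut) to 1 (fully open), then the shift along the world's x, y, z in m, then the turn, a rotation vector about the world's x, y, z in rad. A call has 1 to 10 rows; each row shifts and turns the commanded pose from where the row before left it; what a row does not reach is not made up. A row lasts 1/10 s, in which the tool goes at most 50 mm and 8.59 degrees, less where a joint would pass 70% of its speed; a pose out of reach is approached as far as the arm can. A call with a gripper value outside its range is refused whole. The fingers move at their own pace and stop on an object; FORCE is the grip in N (left out, the last holds). Time passes only in rows, so rows that do not move let the fingers close. It gives the time, the measured TCP pose, the force, the opening and the grip force at its end, in the units of the state.
- get_state(): the state, without advancing time (a new reading comes with each control period).
- eyes.read_camera(name): name is "scene" or "top"; returns a dict with "pixels" (384x512x3 uint8, red, green, blue), "K" (3x3 intrinsics, pixels), "position" and "rotation" of the camera in the world. Camera axes: x right, y up, looking along -z (the intrinsics and any distortion apply to the point x, -y, -z); pixel columns grow to the right and rows downward; lengths in m; the calibration is good to about 2 mm. A picture is of the moment at which its call begins. There is no depth.
- job.job_done(): hands the job in; it is judged then, once.
The state is a dict: "clock": time; "qpos": joint angles; "joint_velocities": joint speeds; "joint_efforts": joint torques, N m; "ee_pos": TCP position; "tool_rot": TCP orientation; "ft_force": force on the tool from outside, world axes, zero at the start; "torque": the same for the moment, N m; "width": finger opening in m; "grasp_force": force on a finger pad.
Only numpy, scipy, OpenCV 4.12 (cv2) and the standard library are available. Lean on these libraries where they do the work, as an engineer would, in place of code of your own. Each camera call takes 0.05 s, during which the arm holds its last target. There are 200 camera calls.

## Task

Use the scraper block, not the fingers, to wipe the wood chips off the ledge of the jamb block, and stand the scraper back on the bench clear of the block. Then pick up the lid rail and bring its hinge leaf to the fixed one: rail flat on the clean ledge and up against the block, its two knuckles in the gaps between the three fixed ones, all the pin holes in one line. Finish holding it there, still in the grip, so that the pin can be driven, and leave everything else on the bench alone.

Things in the scene. Friction and masses are not known exactly. Their poses are not given: they have to be found in the camera images.
- jamb_block: rebated hardwood jamb block on a dark steel base, 92 x 160 x 67 mm overall, fixed. Origin: on the mat under the middle of the wood (76 x 150 mm). Its near step (own x -38 to -16 mm) is the bare ledge; from own x = -16 mm an upright face rises to the top, 56 mm up, where the fixed brass hinge leaf is screwed
- jamb_ledge (a point): middle of the ledge's top surface: own x = -27, y = 0, z = 32 mm of the jamb block, axes as the block's. The ledge is 22 mm wide (x), 150 mm long (y), open at the front and both ends; the fixed barrel overhangs its back by 5 mm, from 57 mm above the mat up
- jamb_axis (a point): middle of the fixed barrel's axis, at the jamb block's own x = -16, y = 0, z = 62 mm; the axis runs along own y. Barrel 10 mm thick: three fixed knuckles 10 mm long at own y = -24, 0, 24 mm, gaps of 14 mm between. A steel pin, 4.4 mm thick with a 7.6 mm head, is started in the +y knuckle and sticks out to own y = 84.5 mm, fixed
- lid_rail: loose dark wooden lid rail, 60 x 60 x 24 mm, about 160 g, lying on the 3 mm desk mat with its brass hinge leaf on top. Origin: centre of the wood's underside. Take it across its two plain ends, 60 mm apart along own y. In place its axes are parallel to the jamb block's, underside on the ledge, +x edge at the upright face (own origin at the block's x = -46, y = 0, z = 32 mm)
- lid_axis (a point): middle of the loose barrel's axis, at the lid rail's own x = 30, y = 0, z = 30 mm, over its +x edge; the axis runs along own y. Two knuckles, 10 mm thick, 10.8 mm long, round-ended, at own y = -12 and 12 mm: 1.6 mm of play each side in the gaps, entered from above or along +x. In place the rail overhangs the ledge by 38 mm and tips off if let go
- scraper: loose scraper block, about 120 g, standing on the mat: pale wooden handle 54 x 24 mm (own x by y), from 14 to 48 mm up, on a stiff black wiper sole 60 x 20 mm (own x by y), 14 mm high. Origin: centre of the sole's underside. Take the handle across its 24 mm (along own y) and wipe sideways along own y
- chip_0: loose pale wood chip, 17 x 10.5 x 5 mm, 10 g, lying on the jamb block's ledge within 48 mm of the ledge's middle lengthwise; its top side is rough. Origin: centre of its underside
- chip_1: loose pale wood chip, 17 x 10.5 x 5 mm, 10 g, lying on the jamb block's ledge within 48 mm of the ledge's middle lengthwise; its top side is rough. Origin: centre of its underside
- chip_2: loose pale wood chip, 17 x 10.5 x 5 mm, 10 g, lying on the jamb block's ledge within 48 mm of the ledge's middle lengthwise; its top side is rough. Origin: centre of its underside
- chip_3: loose pale wood chip, 17 x 10.5 x 5 mm, 10 g, lying on the jamb block's ledge within 48 mm of the ledge's middle lengthwise; its top side is rough. Origin: centre of its underside
- mallet: bystander, to be left alone: rawhide mallet 52 x 155 x 27 mm, lying behind the jamb block. Origin: centre of its underside
- powder_tin: bystander, to be left alone: round red tin with a black lid, 48 mm wide, 51 mm high, on the right. Origin: centre of its underside
- bore_oil: bystander, to be left alone: small amber bottle with a black cap, 26 mm wide, 80 mm high, behind the jamb block. Origin: centre of its underside
- solder_spool: bystander, to be left alone: grey-white solder spool, 28 mm wide, 26 mm high, on the left. Origin: centre of its underside
- tape_roll: bystander, to be left alone: roll of masking tape, 104 mm wide, 25 mm high, at the back left. Origin: centre of its underside
- black_screwdriver: bystander, to be left alone: thin black-handled screwdriver, 16 x 178 x 16 mm, lying on the right. Origin: centre of its underside
There are look-alikes about, which are no part of the job. Of the things that look like the lid_rail, the smaller one is meant.

How it is judged:
On the way, in this order (a step that is already met when the one before it is completed fails the run):
1. the scraper block is in the grip and lifted (height (world z) of scraper above 0.025 m and contact force between the fingers and scraper above 1 N), for 0.1 s.
2. all four chips are off the ledge, wiped with the scraper that is still in the grip (height (world z) of each of chip_0, chip_1, chip_2, chip_3 below 0.023 m and contact force between the fingers and scraper above 1 N), for 0.2 s.
3. the scraper stands on the bench, let go, and the lid rail is in the grip and lifted (height (world z) of lid_rail above 0.025 m and contact force between the fingers and lid_rail above 1 N and height (world z) of scraper below 0.009 m and angle between scraper's own z axis and vertical below 0.15 rad), for 0.2 s.
At the end, for the whole second after the job is handed in: Chips all off the ledge (under 20 mm above the mat); scraper upright on the bench, let go; lid rail at rest in the fingers (2 N or more), level and parallel to the block within 0.05 rad, knuckle axes in line within 2.2 mm in and out, 1.8 mm in height, 3 mm lengthwise (height (world z) of each of chip_0, chip_1, chip_2, chip_3 below 0.023 m and height (world z) of scraper below 0.009 m and angle between scraper's own z axis and vertical below 0.15 rad and linear speed of each of scraper, lid_rail below 0.02 m/s and contact force between the fingers and scraper below 0.2 N and x of lid_axis in the frame of jamb_block between -0.0182 and -0.0138 m and y of lid_axis in the frame of jamb_block between -0.003 and 0.003 m and z of lid_axis in the frame of jamb_block between 0.0602 and 0.0638 m and angle between the y axis of lid_rail and the y axis of jamb_block, either way round below 0.05 rad and angle between lid_rail's own z axis and vertical below 0.05 rad and contact force between the fingers and lid_rail above 2 N); the arm keeps its last pose, push and grip.
It fails at once if the fingers touch a chip (over 1 N) (contact force between the fingers and chip_0 above 1 N or contact force between the fingers and chip_1 above 1 N or contact force between the fingers and chip_2 above 1 N or contact force between the fingers and chip_3 above 1 N).
It fails at once if a bystander is pushed more than 30 mm from its place (distance of any of mallet, powder_tin, bore_oil, solder_spool, tape_roll, black_screwdriver from where it was at the start of the episode above 0.03 m).
It also fails if it takes over 51 s, if anything falls off the work surface, if the arm or the gripper's body presses on something with over 40 N, if the wrist force passes 120 N, or if a joint passes its speed limit or range.

## Working session

There is one attempt and no reset: what is moved stays moved. The work goes in short steps, Python scripts to look and compute and a shell command to move; the robot and the scene stay as the last step left them, time stands still between calls to the robot, and variables do not carry over. Pictures are saved under pics/ and viewed, at most 10 in all, crops included, and the job is handed in when it is done.

```bash
mkdir -p pics; ls; python3 - <<'E'
from bench import get_state, eyes, job, ctrl
import cv2,numpy as np
print(get_state(), ctrl.tcp_to_grasp)
for n in("scene","top"):
    r=eyes.read_camera(n); print(n,r["K"],r["position"],r["rotation"],[k for k in r])
    cv2.imwrite(f"pics/{n}0.png",cv2.resize(r["pixels"][:,:,::-1],(800,600),interpolation=cv2.INTER_CUBIC))
E
```

```text
pics
{'clock': 0.0, 'qpos': array([ 1.14048795e+00,  3.07531411e-01,  1.50768908e+00,  8.42262291e-06,
        1.32837299e+00, -7.35142887e-02]), 'joint_velocities': array([-0.00184497,  0.00085739, -0.00049109,  0.00123899, -0.00115572,
       -0.00189075]), 'joint_efforts': array([-1.55462760e-03, -4.57550311e+01, -2.51912016e+01, -7.16016220e-04,
        1.34818975e-02, -1.82649620e-05]), 'ee_pos': array([0.20056694, 0.53814009, 0.23039893]), 'tool_rot': array([-5.57395779e-01, -3.09123310e+00,  3.04000129e-03]), 'ft_force': array([-0.63476648,  0.65167761,  0.25454247]), 'torque': array([ 0.02071692,  0.0317644 , -0.0356071 ]), 'grasp_force': 0.0, 'width': 0.08541548917105336} 0.0187
scene [[409.0038817    0.         250.59607468]
 [  0.         409.0038817  191.7939998 ]
 [  0.           0.           1.        ]] [ 0.10637119 -1.06689201  0.57372398] [ 1.02608007 -0.32104734 -0.56253168] ['pixels', 'K', 'position', 'rotation']
top [[360.30031272   0.         256.35677705]
 [  0.         360.30031272 191.82588546]
 [  0.           0.           1.        ]] [ 0.51116021 -0.3590885   1.11491234] [ 0.06189732 -0.0371017  -1.59669399] ['pixels', 'K', 'position', 'rotation']
```

View pics/scene0.png

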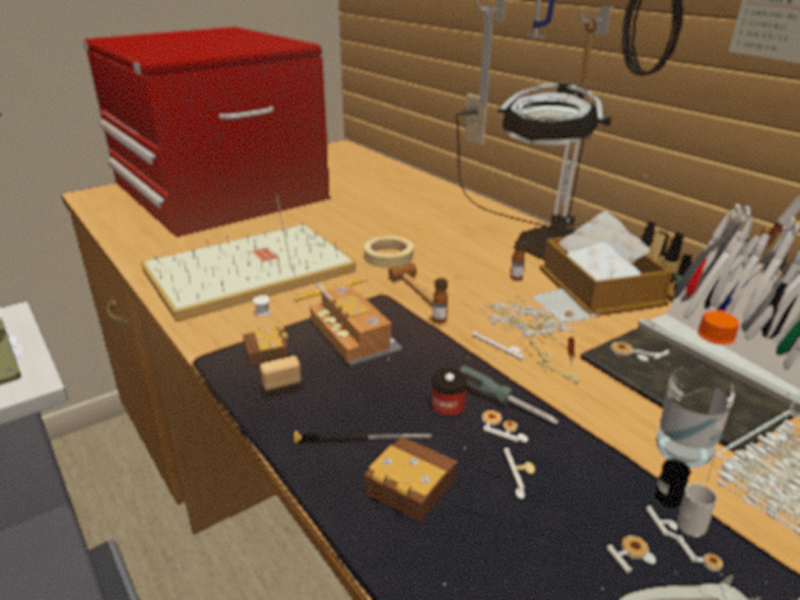

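View pics/top0.png

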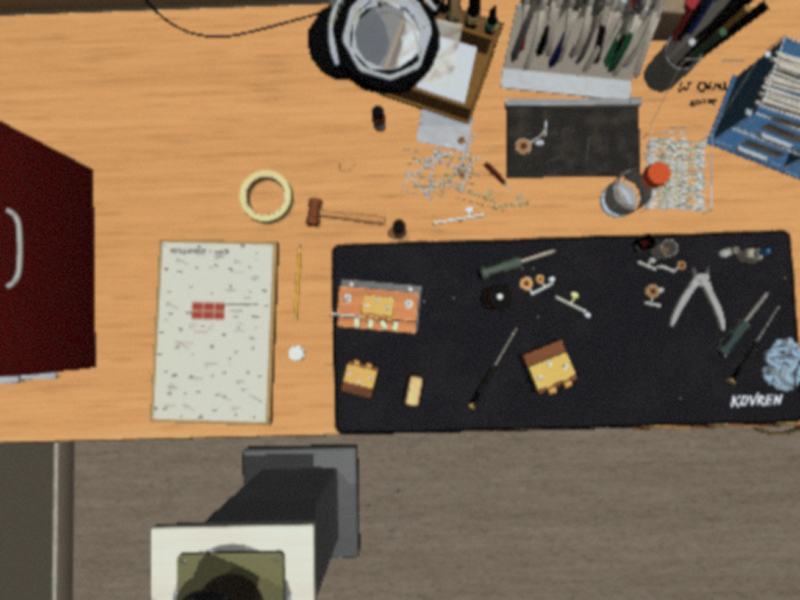

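The scene view shows the jamb block with four chips at about (335,325), the small lid rail at (265,345), the scraper at (280,373), and the larger look-alike at (410,475). The top view shows the jamb at (380,308), the lid rail at (360,378), the scraper at (413,390), and the white spool at (296,353). Next I'll take enlarged, averaged crops.

```bash
cat > h.py <<'E'
import numpy as np,cv2
from scipy.spatial.transform import Rotation as R
from bench import get_state, eyes, job, ctrl
def grab(n,k=5):
    rs=[eyes.read_camera(n) for _ in range(k)]
    r=rs[0]; r["img"]=np.mean([q["pixels"] for q in rs],0); return r
def cam(r): return np.array(r["K"]),np.array(r["position"]),R.from_rotvec(np.array(r["rotation"])).as_matrix()
def plane(r,uv,z):
    K,p,M=cam(r); uv=np.atleast_2d(uv).astype(float)
    d=np.c_[(uv[:,0]-K[0,2])/K[0,0],-(uv[:,1]-K[1,2])/K[1,1],-np.ones(len(uv))]@M.T
    return p+d*((z-p[2])/d[:,2])[:,None]
def proj(r,P):
    K,p,M=cam(r); c=(np.atleast_2d(P)-p)@M; return np.c_[K[0,0]*c[:,0]/-c[:,2]+K[0,2],-K[1,1]*c[:,1]/-c[:,2]+K[1,2]]
def tri(ra,ua,rb,ub):
    A=[];b=[]
    for r,u in((ra,ua),(rb,ub)):
        p=cam(r)[1]; d=plane(r,u,0)[0]-p; d/=np.linalg.norm(d); Q=np.eye(3)-np.outer(d,d); A.append(Q); b.append(Q@p)
    return np.linalg.solve(sum(A),sum(b))
def crop(r,name,x0,y0,w,h,s):
    im=r["img"][y0:y0+h,x0:x0+w,::-1]
    o=cv2.resize(im.astype(np.float32),None,fx=s,fy=s,interpolation=cv2.INTER_CUBIC).clip(0,255).astype(np.uint8)
    for i in range(0,w,10): cv2.putText(o,str(x0+i),(int((i+.5)*s),8),0,.3,(0,255,0)); cv2.line(o,(int((i+.5)*s),10),(int((i+.5)*s),16),(0,255,0))
    for j in range(0,h,10): cv2.putText(o,str(y0+j),(0,int((j+.5)*s)+3),0,.3,(0,255,0)); cv2.line(o,(20,int((j+.5)*s)),(26,int((j+.5)*s)),(0,255,0))
    cv2.imwrite("pics/"+name,o)
E
python3 - <<'E'
from h import *
import pickle
t=grab("top",8); s=grab("scene",8); pickle.dump((t,s),open("a.pkl","wb"))
crop(t,"tc.png",180,172,100,92,8 if 0 else 6)
crop(s,"sc.png",145,170,115,85,6)
E
```

```text
(no output)
```

View pics/tc.png

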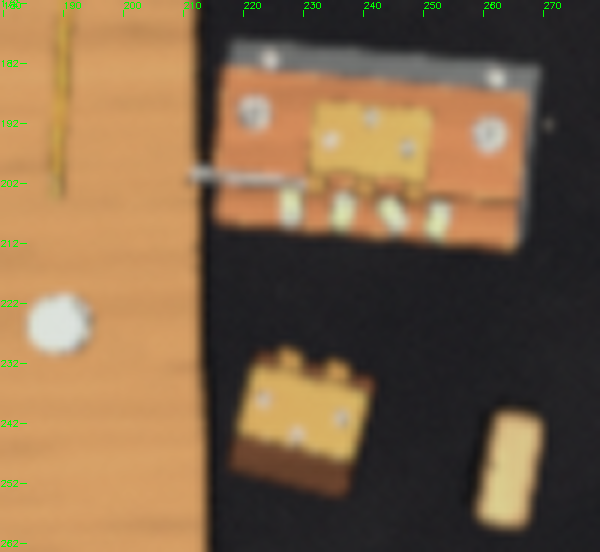

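View pics/sc.png

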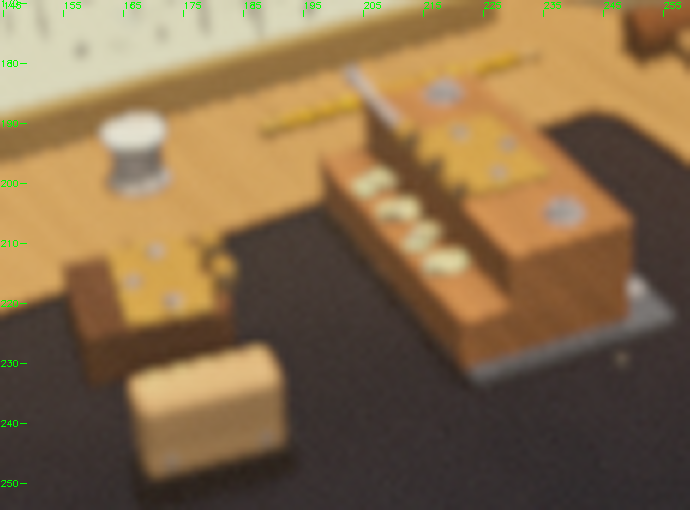

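Both crops show the features clearly. In the top crop, the jamb leaf screws are at (331,140), (371,117) and (407,148), the rail screws at (263,400), (342,418) and (298,435), and the scraper handle at (510,470). The chips lie on the ledge in both views.

```bash
cat >> h.py <<'E'
def c2p(pts,x0,y0,s): return np.array(pts,float)/s+[x0-.5,y0-.5]
def refine(r,p,w=2,dark=False):
    g=r["img"]; sat=g.max(2)-g.min(2); u,v=np.round(p).astype(int)
    a=sat[v-w:v+w+1,u-w:u+w+1]; W=(a.max()-a)**2; W[W<W.max()*.15]=0
    Y,X=np.mgrid[v-w:v+w+1,u-w:u+w+1]; return np.array([(X*W).sum(),(Y*W).sum()])/W.sum()
def mask_rect(m):
    c=max(cv2.findContours(m.astype(np.uint8),cv2.RETR_EXTERNAL,cv2.CHAIN_APPROX_NONE)[0],key=cv2.contourArea); return cv2.minAreaRect(c),c
E
python3 - <<'E'
from h import *
import pickle
np.set_printoptions(precision=4,suppress=True)
t,s=pickle.load(open("a.pkl","rb"))
T=dict(jl=(331,140),jm=(371,117),jr=(407,148),bl=(255,112),br=(490,134),rl=(263,400),rr=(342,418),rm=(298,435))
S=dict(jl=(460,132),jm=(507,144),jr=(499,173),bl=(443,92),br=(564,212),rl=(156,250),rr=(173,300),rm=(132,282))
P={}
for k in T:
    a=refine(t,c2p(T[k],180,172,6)); b=refine(s,c2p(S[k],145,170,6))
    P[k]=tri(t,a,s,b); print(k,a,b,P[k],"reproj",proj(t,P[k])[0]-a,proj(s,P[k])[0]-b)
for a,b in(("bl","br"),("jl","jr"),("rl","rr")):
    d=P[a]-P[b]; print(a,b,np.linalg.norm(d),"yaw of y axis",np.arctan2(-d[0],d[1]))
# top edges upsampled masks
def up(x0,y0,w,h,s=8):
    return cv2.resize(t["img"][y0:y0+h,x0:x0+w].astype(np.float32),None,fx=s,fy=s,interpolation=cv2.INTER_CUBIC)
def toimg(q,x0,y0,s=8): return (np.array(q)+.5)/s-.5+[x0,y0]
for n,b,z in(("scraper",(253,236,25,28),.051),("rail",(216,226,32,32),.03),("block",(213,180,57,36),.035)):
    u=up(*b); m=u[...,0]>(110 if n!="rail" else 70)
    if n=="block": m=(u[...,0]-u[...,2]>50)&(u[...,0]>100)
    rc,c=mask_rect(m); box=toimg(cv2.boxPoints(rc),*b[:2]); w=plane(t,box,z)
    print(n,"box px",box.tolist()); print(w); e=np.diff(np.r_[w,w[:1]],axis=0); print(np.linalg.norm(e,axis=1),np.arctan2(e[:,1],e[:,0]))
E
```

```text
jl [234.5891 194.9036] [221.1506 191.5657] [ 0.5701 -0.2795  0.0638] reproj [-0.0097  0.0176] [ 0.0231 -0.0014]
jm [241.3842 191.035 ] [229.1654 193.4748] [ 0.5811 -0.2998  0.0637] reproj [ 0.0271 -0.0481] [-0.0638  0.0045]
jr [247.4132 196.16  ] [227.6686 198.2146] [ 0.5656 -0.317   0.0633] reproj [ 0.0196 -0.0351] [-0.0473  0.0032]
bl [221.9023 190.2575] [218.2681 184.9507] [ 0.5846 -0.2423  0.0621] reproj [-0.0604  0.1106] [ 0.1403 -0.0079]
br [261.0787 194.0012] [238.3292 204.8076] [ 0.5708 -0.357   0.0619] reproj [-0.0129  0.0224] [ 0.0312 -0.0025]
rl [222.943  237.7781] [170.4581 211.2479] [ 0.4442 -0.2392  0.0306] reproj [-0.0179  0.0386] [ 0.0512 -0.0003]
rr [236.4198 241.1283] [173.4377 219.9708] [ 0.433  -0.2792  0.03  ] reproj [-0.049   0.1063] [ 0.1456 -0.0021]
rm [228.7523 244.6625] [166.3492 216.6171] [ 0.4241 -0.2566  0.0313] reproj [ 0.0875 -0.1927] [-0.26    0.0008]
bl br 0.11555362308115075 yaw of y axis -0.11989177978852267
jl jr 0.03777081941012317 yaw of y axis -0.11967320996490573
rl rr 0.04159450120220135 yaw of y axis -0.27287153729996916
scraper box px [[258.
[... 332 characters left out ...]
rail box px [[216.50091648101807, 249.44176864624023], [222.13116073608398, 227.624573469162], [243.07128524780273, 233.0284767150879], [237.4410400390625, 254.84567260742188]]
[[ 0.4101 -0.2192  0.03  ]
 [ 0.4747 -0.2373  0.03  ]
 [ 0.457  -0.2999  0.03  ]
 [ 0.3926 -0.2815  0.03  ]]
[0.0671 0.065  0.067  0.0648] [-0.2744 -1.847   2.8638  1.2966]
block box px [[213.8203639984131, 208.85201263427734], [216.27509880065918, 182.15676283836365], [267.8861083984375, 186.90260314941406], [265.4313735961914, 213.5978546142578]]
[[ 0.5316 -0.214   0.035 ]
 [ 0.6117 -0.223   0.035 ]
 [ 0.5932 -0.378   0.035 ]
 [ 0.5133 -0.3684  0.035 ]]
[0.0807 0.1562 0.0804 0.1554] [-0.1106 -1.69    3.0222  1.4532]
```

```bash
python3 -m handwheel '[[[1,0.025,-0.039,0,0,0,0],[1,0.025,-0.039,0,0,0,0],[1,0.025,-0.039,0,0,0,0],[1,0.025,-0.039,0,0,0,0],[1,0.025,-0.039,0,0,0,0],[1,0.025,-0.039,0,0,0,0],[1,0.025,-0.039,0,0,0,0],[1,0.025,-0.039,0,0,0,0],[1,0.025,-0.039,0,0,0,0],[1,0.025,-0.039,0,0,0,0]]]' 40
python3 -m handwheel '[[[1,-0.004,-0.047,0,0,0,0.05],[1,-0.004,-0.047,0,0,0,0.05],[1,-0.004,-0.047,0,0,0,0.042],[1,-0.004,-0.047,0,0,0,0],[1,-0.004,-0.047,0,0,0,0],[1,-0.004,-0.047,0,0,0,0],[1,-0.004,-0.047,0,0,0,0],[1,-0.004,-0.047,0,0,0,0],[1,-0.004,-0.047,-0.03,0,0,0],[1,-0.004,-0.047,-0.03,0,0,0]]]'
```

```text
clock: 1.9
ee_pos: [0.4517, 0.1471, 0.2316]
tool_rot: [0.557, 3.091, 0.001]
ft_force: [0.6, -0.2, -0.4]
width: 0.0853
grasp_force: 0.0
clock: 2.9
ee_pos: [0.4121, -0.3141, 0.1782]
tool_rot: [0.337, 3.12, -0.003]
ft_force: [0.8, 0.6, 0.2]
width: 0.0852
grasp_force: 0.0
```

```bash
python3 -m handwheel '[[[1,-0.004,-0.041,0,0,0,0],[1,0,0,-0.03,0,0,0],[1,0,0,-0.03,0,0,0],[1,0,0,-0.03,0,0,0],[1,0,0,-0.03,0,0,0],[1,0,0,-0.027,0,0,0],[1,0,0,0,0,0,0],[1,0,0,0,0,0,0]]]'
python3 -m handwheel '[[[0,0,0,0,0,0,0],[0,0,0,0,0,0,0],[0,0,0,0,0,0,0],[0,0,0,0,0,0,0],[0,0,0,0,0,0,0],[0,0,0,0,0,0,0],[0,0,0,0,0,0,0]]]' 40
```

```text
clock: 3.7
ee_pos: [0.4077, -0.3523, 0.0306]
tool_rot: [-0.337, -3.123, -0.001]
ft_force: [-0.4, -0.2, 0.3]
width: 0.0851
grasp_force: 0.0
clock: 4.4
ee_pos: [0.4083, -0.3532, 0.0318]
tool_rot: [0.336, 3.122, -0.003]
ft_force: [-0.5, -0.6, 5.3]
width: 0.0265
grasp_force: 36.7
```

```bash
python3 -m handwheel '[[[0.6,0,0,0,0,0,0],[0.6,0,0,0,0,0,0],[0.6,0,0,-0.01,0,0,0],[0.6,0,0,0,0,0,0],[0.6,0,0,0,0,0,0]]]'
python3 -m handwheel '[[[0,0,0,0,0,0,0],[0,0,0,0,0,0,0],[0,0,0,0,0,0,0],[0,0,0,0,0,0,0],[0,0,0,0,0,0,0],[0,0,0,0,0,0,0]]]' 50
```

```text
clock: 4.9
ee_pos: [0.4072, -0.3517, 0.0198]
tool_rot: [-0.337, -3.122, -0.002]
ft_force: [-0.1, -0.2, -0.1]
width: 0.0514
grasp_force: 0.0
clock: 5.5
ee_pos: [0.408, -0.3526, 0.0209]
tool_rot: [0.337, 3.123, -0.001]
ft_force: [0.0, 0.2, 2.2]
width: 0.0231
grasp_force: 49.5
```

```bash
python3 -m handwheel '[[[0,0,0,0.03,0,0,0],[0,0,0,0.03,0,0,0],[0,0,0,0.03,0,0,0],[0,0.02,0.026,0,0,0,0.047],[0,0.022,0.026,0,0,0,0.047],[0,0.022,0.026,0,0,0,0],[0,0.022,0.026,0,0,0,0],[0,0.022,0.025,0,0,0,0],[0,0,0,0,0,0,0]]]'
python3 -c "
from h import *
s=get_state();print(s['ee_pos'],s['width'],R.from_rotvec(s['tool_rot']).as_matrix()[:,1:])
crop(grab('scene',3),'lift.png',170,160,100,75,6)"
```

```text
clock: 6.4
ee_pos: [0.5176, -0.22, 0.1102]
tool_rot: [0.184, 3.136, 0.003]
ft_force: [0.5, -1.2, -0.4]
width: 0.0231
grasp_force: 49.5
[ 0.51764962 -0.22001414  0.11021772] 0.02312876068693559 [[ 1.16963696e-01  5.50979556e-04]
 [ 9.93134503e-01  1.77860455e-03]
 [ 1.83084132e-03 -9.99998266e-01]]
```

View pics/lift.png

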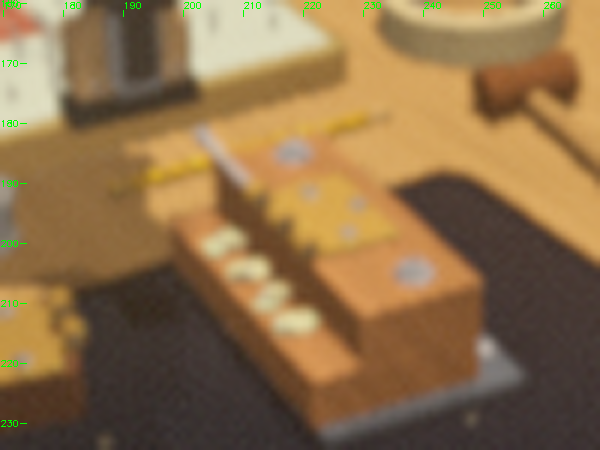

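The scraper is held with its handle at about (170,180), beyond the left end of the ledge. The four chips at (222,242), (248,268), (270,297) and (295,320) haven't moved. I'll lower it now.

```bash
python3 -m handwheel '[[[0,0,-0.002,-0.02,0,0,0],[0,0,0,-0.02,0,0,0],[0,0,0,-0.012,0,0,0],[0,0,0,0,0,0,0],[0,0,0,0,0,0,0]]]'
python3 -m handwheel '[[[0,0,0,-0.0015,0,0,0],[0,0,0,0,0,0,0]]]'
```

```text
clock: 7.05
ee_pos: [0.5153, -0.2258, 0.0586]
tool_rot: [-0.191, -3.135, -0.0]
ft_force: [0.5, -0.8, -1.0]
width: 0.023
grasp_force: 49.5
clock: 7.25
ee_pos: [0.5162, -0.2257, 0.0579]
tool_rot: [0.19, 3.134, -0.001]
ft_force: [-0.2, -0.2, -0.9]
width: 0.0232
grasp_force: 49.5
```

```bash
python3 -m handwheel '[[[0,0,0,-0.003,0,0,0],[0,0,0,0,0,0,0]]]'; python3 -m handwheel '[[[0,0,0,-0.001,0,0,0],[0,0,0,0,0,0,0]]]';python3 -m handwheel '[[[0,0,0,-0.001,0,0,0],[0,0,0,0,0,0,0]]]'
```

```text
clock: 7.45
ee_pos: [0.5157, -0.2252, 0.0542]
tool_rot: [0.189, 3.136, -0.0]
ft_force: [0.1, 0.9, -1.5]
width: 0.0234
grasp_force: 49.5
clock: 7.65
ee_pos: [0.5157, -0.2252, 0.0531]
tool_rot: [-0.189, -3.136, -0.0]
ft_force: [-0.0, 0.2, -1.3]
width: 0.0232
grasp_force: 49.5
clock: 7.85
ee_pos: [0.5157, -0.2253, 0.0529]
tool_rot: [0.189, 3.136, -0.0]
ft_force: [-2.5, 0.2, 4.7]
width: 0.0233
grasp_force: 50.3
```

```bash
python3 -m handwheel '[[[0,-0.001,-0.01,0.0005,0,0,0],[0,-0.0018,-0.015,0,0,0,0],[0,-0.0018,-0.015,0,0,0,0],[0,-0.0018,-0.015,0,0,0,0],[0,-0.0018,-0.015,0,0,0,0],[0,-0.0018,-0.015,0,0,0,0]]]'; python3 -m handwheel '[[[0,-0.0018,-0.015,0,0,0,0],[0,-0.0018,-0.015,0,0,0,0],[0,-0.0018,-0.015,0,0,0,0],[0,-0.0018,-0.015,0,0,0,0],[0,-0.0018,-0.015,0,0,0,0],[0,-0.0018,-0.015,0,0,0,0],[0,0,0,0,0,0,0]]]'
python3 -c "
from h import *
import pickle
a=grab('scene',4);b=grab('top',4);pickle.dump((b,a),open('b.pkl','wb'))
crop(a,'w1.png',160,170,100,75,6);crop(b,'w1t.png',200,170,90,90,6)
x=cv2.imread('pics/w1.png');y=cv2.imread('pics/w1t.png');y=cv2.resize(y,(450,450));x=cv2.resize(x,None,fx=.58,fy=.58)
z=np.zeros((450,800,3),np.uint8);z[:x.shape[0],:348]=x[:,:348];z[:,350:]=y;cv2.imwrite('pics/w1b.png',z)"
```

```text
clock: 8.45
ee_pos: [0.5056, -0.3117, 0.0529]
tool_rot: [0.191, 3.135, 0.001]
ft_force: [0.9, 3.8, 5.2]
width: 0.0232
grasp_force: 50.3
clock: 9.15
ee_pos: [0.4945, -0.4035, 0.0521]
tool_rot: [0.193, 3.135, -0.003]
ft_force: [-0.1, -0.3, -1.2]
width: 0.0233
grasp_force: 49.4
```

View pics/w1b.png

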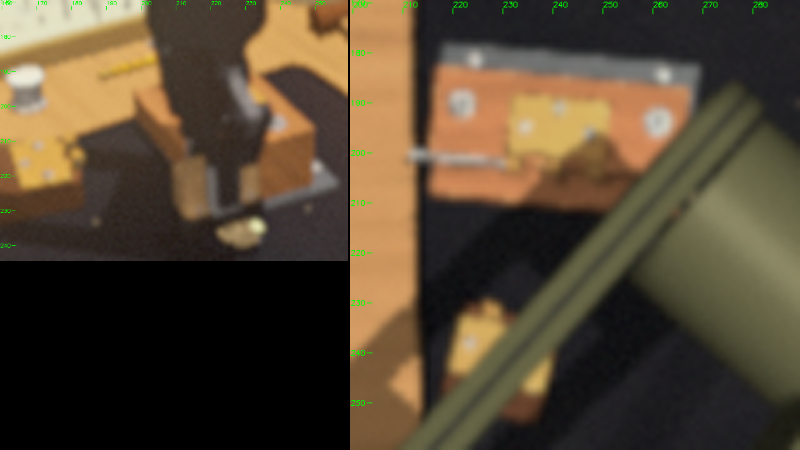

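The chips lie in a pile off the ledge's right end, at about (240,235) in the left crop. I'll lift away, move the scraper back and check.

```bash
python3 -m handwheel '[[[0,0,0,0.02,0,0,0],[0,0,0,0.02,0,0,0],[0,-0.03,0,0,0,0,0],[0,-0.035,0,0,0,0,0],[0,-0.035,0,0,0,0,0],[0,0,0,0,0,0,0]]]'
python3 - <<'E'
from h import *
import pickle
np.set_printoptions(precision=4,suppress=True)
a=grab('scene',4)
crop(a,'w2.png',160,165,110,90,6)
print(plane(a,[[228.5,237]],.005))
E
```

```text
clock: 10.15
ee_pos: [0.3902, -0.398, 0.0924]
tool_rot: [-0.192, -3.131, -0.005]
ft_force: [-0.1, 1.1, -1.4]
width: 0.0231
grasp_force: 49.4
[[ 0.5209 -0.387   0.005 ]]
```

View pics/w2.png

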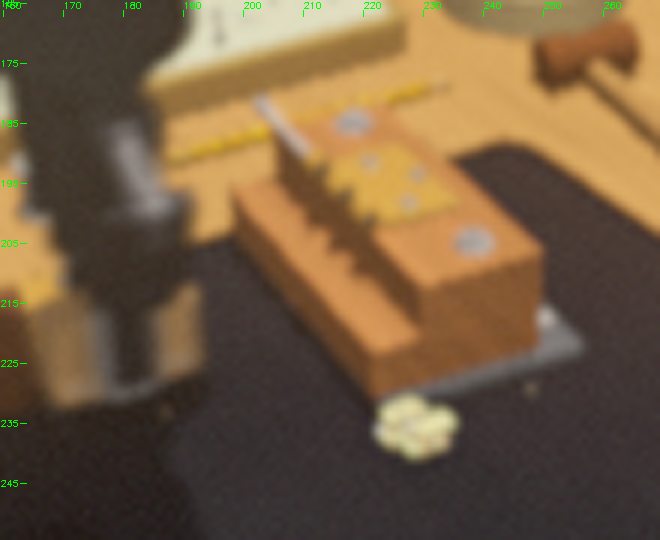

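The ledge is bare and all four chips are on the mat at (415,428) in the crop. Now I'll set the scraper down.

```bash
python3 -m handwheel '[[[0,0,0,-0.022,0,0,0],[0,0,0,-0.022,0,0,0],[0,0,0,-0.022,0,0,0],[0,0,0,0,0,0,0],[0,0,0,0,0,0,0]]]'; python3 -m handwheel '[[[0,0,0,-0.002,0,0,0],[0,0,0,0,0,0,0]]]'; python3 -m handwheel '[[[0,0,0,-0.0015,0,0,0],[0,0,0,0,0,0,0]]]'
```

```text
clock: 10.85
ee_pos: [0.3958, -0.4003, 0.0264]
tool_rot: [-0.188, -3.136, -0.001]
ft_force: [0.7, -0.1, -0.3]
width: 0.0232
grasp_force: 49.4
clock: 11.05
ee_pos: [0.3958, -0.4009, 0.0256]
tool_rot: [0.189, 3.134, -0.002]
ft_force: [0.7, 0.3, -0.6]
width: 0.0234
grasp_force: 49.4
clock: 11.25
ee_pos: [0.3951, -0.4005, 0.0236]
tool_rot: [0.19, 3.135, -0.001]
ft_force: [-0.1, 0.3, -1.7]
width: 0.0234
grasp_force: 49.4
```

```bash
python3 - <<'E'
from h import *
import pickle
np.set_printoptions(precision=4,suppress=True)
t,s=pickle.load(open("a.pkl","rb"))
psi=-.12; E=np.array([[np.cos(psi),np.sin(psi)],[-np.sin(psi),np.cos(psi)]])
# block: knuckle check; knuckle predicted pixels in scene/top for origin estimate
o=E.T@[.59165,-.2283]; print("origin",o)
# rail: leaf screws + box -> origin along own axes
pr=-.273; F=np.array([[np.cos(pr),np.sin(pr)],[-np.sin(pr),np.cos(pr)]])
rl,rr=np.array([.4442,-.2392]),np.array([.433,-.2792])
print("screw mid own",F@((rl+rr)/2))
b=(213,223)
u=cv2.resize(t["img"][223:260,213:250].astype(np.float32),None,fx=8,fy=8,interpolation=cv2.INTER_CUBIC)
# leaf (yellow) mask and wood edges: sample profiles along own axes of the rail at given z
def prof(z,c,d,L):
    q=c+np.linspace(-L,L,161)[:,None]*d; px=proj(t,np.c_[q,np.full(161,z)]).astype(np.float32)
    return cv2.remap(t["img"].astype(np.float32),px[None,:,0].copy(),px[None,:,1].copy(),cv2.INTER_CUBIC)[0,:,0]
ex,ey=F
c=(rl+rr)/2
for sx in(-.025,-.018,.006): # crosswise: along own y
    p=prof(.027,c+sx*ex,ey,.045); x=np.linspace(-.045,.045,161); g=np.gradient(p)
    i=np.argmax(g[:80]); j=80+np.argmin(g[80:]); print("y edges",sx,x[i],x[j],(x[i]+x[j])/2)
for sy in(-.02,0,.02):
    p=prof(.027,c+sy*ey,ex,.06); x=np.linspace(-.06,.06,161); g=np.gradient(p)
    i=np.argmax(g[:80]); j=80+np.argmin(g[80:]); print("x edges",sy,x[i],x[j])
E
```

```text
origin [ 0.5601 -0.2975]
screw mid own [ 0.4922 -0.1313]
y edges -0.025 -0.0315 0.029249999999999998 -0.001125000000000001
y edges -0.018 -0.030375 0.02868749999999999 -0.0008437500000000042
y edges 0.006 -0.0331875 0.029249999999999998 -0.0019687500000000017
x edges -0.02 -0.020999999999999998 0.01575
x edges 0 -0.020249999999999997 0.014249999999999999
x edges 0.02 -0.019499999999999997 0.015
```

```bash
python3 -m handwheel '[[[0,0,0,-0.0015,0,0,0],[0,0,0,0,0,0,0]]]'; python3 -m handwheel '[[[0,0,0,-0.001,0,0,0],[0,0,0,0,0,0,0]]]'; python3 -m handwheel '[[[0.9,0,0,0,0,0,0],[0.9,0,0,0,0,0,0],[0.9,0,0,0,0,0,0],[0.9,0,0,0,0,0,0]]]'
```

```text
clock: 11.45
ee_pos: [0.3948, -0.4003, 0.0216]
tool_rot: [-0.19, -3.136, -0.0]
ft_force: [0.2, 0.2, -0.4]
width: 0.0234
grasp_force: 49.4
clock: 11.65
ee_pos: [0.3949, -0.4004, 0.0209]
tool_rot: [0.19, 3.136, -0.0]
ft_force: [-0.2, 0.1, 2.2]
width: 0.0233
grasp_force: 49.7
clock: 12.05
ee_pos: [0.3949, -0.4003, 0.0206]
tool_rot: [-0.19, -3.136, 0.0]
ft_force: [-0.4, -0.7, 0.4]
width: 0.0767
grasp_force: 0.0
```

```bash
python3 -m handwheel '[[[1,0,0,0.03,0,0,0],[1,0,0,0.035,0,0,0],[1,0,0,0.03,0,0,0],[1,0.008,0.036,0,0,0,-0.05],[1,0.008,0.036,0,0,0,-0.05],[1,0.008,0.036,0,0,0,-0.052],[1,0.008,0.035,0,0,0,0],[1,0,0,0,0,0,0],[1,0,0,0,0,0,0]]]'
python3 - <<'E'
from h import *
np.set_printoptions(precision=4,suppress=True)
s=get_state();M=R.from_rotvec(s['tool_rot']).as_matrix();print(s['ee_pos'],M[:,2],np.arctan2(-M[0,1],M[1,1]))
a=grab('scene',4)
crop(a,'r1.png',140,175,110,85,6)
E
```

```text
clock: 12.95
ee_pos: [0.4271, -0.2568, 0.1158]
tool_rot: [0.424, 3.113, -0.001]
ft_force: [0.1, 0.0, -0.6]
width: 0.0854
grasp_force: 0.0
[ 0.4271 -0.2568  0.1158] [ 0.0002 -0.0006 -1.    ] -0.2704935570002684
```

View pics/r1.png

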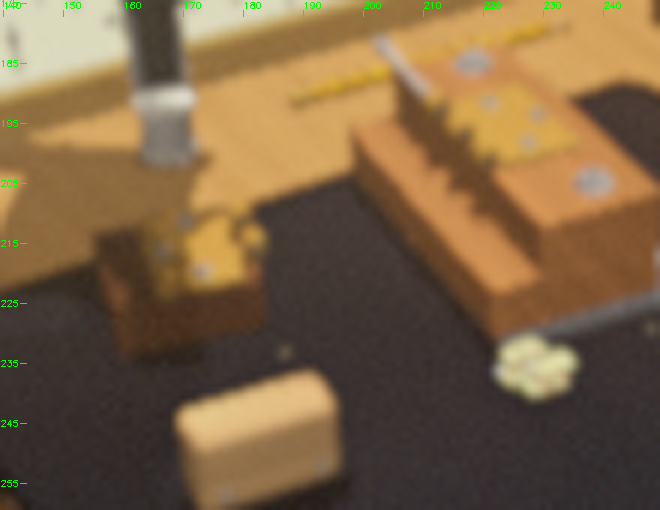

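The scraper stands upright at (260,440) and the rail, at (180,280), hasn't moved. I'll go down over the rail.

```bash
python3 -m handwheel '[[[1,0,0,-0.03,0,0,0],[1,0,0,-0.03,0,0,0],[1,0,0,-0.03,0,0,0],[1,0,0,-0.008,0,0,0],[1,0,0,0,0,0,0],[1,0,0,0,0,0,0]]]'; python3 -m handwheel '[[[1,0,0,-0.006,0,0,0],[1,0,0,0,0,0,0],[1,0,0,0,0,0,0]]]'
```

```text
clock: 13.75
ee_pos: [0.4274, -0.2582, 0.0183]
tool_rot: [0.428, 3.111, -0.001]
ft_force: [-0.3, 0.4, 0.7]
width: 0.0852
grasp_force: 0.0
clock: 14.05
ee_pos: [0.4272, -0.2575, 0.0122]
tool_rot: [0.427, 3.111, -0.001]
ft_force: [0.2, -0.5, 0.2]
width: 0.0856
grasp_force: 0.0
```

```bash
python3 -m handwheel '[[[1,0,0,-0.0065,0,0,0],[1,0,0,0,0,0,0],[1,0,0,0,0,0,0]]]'; python3 -m handwheel '[[[0,0,0,0,0,0,0],[0,0,0,0,0,0,0],[0,0,0,0,0,0,0],[0,0,0,0,0,0,0],[0,0,0,0,0,0,0],[0,0,0,0,0,0,0]]]' 60;  python3 -m handwheel '[[[0,0,0,0.02,0,0,0],[0,0,0,0.025,0,0,0],[0,0,0,0.025,0,0,0],[0,0,0,0,0,0,0],[0,0,0,0,0,0,0]]]'
```

```text
clock: 14.35
ee_pos: [0.4267, -0.2571, 0.0049]
tool_rot: [-0.427, -3.112, -0.0]
ft_force: [0.3, -0.2, 0.1]
width: 0.0857
grasp_force: 0.0
clock: 14.95
ee_pos: [0.427, -0.2573, 0.0055]
tool_rot: [0.427, 3.112, -0.0]
ft_force: [-1.2, 0.8, 5.7]
width: 0.0586
grasp_force: 65.2
clock: 15.45
ee_pos: [0.4269, -0.2573, 0.0751]
tool_rot: [0.427, 3.112, -0.001]
ft_force: [-0.7, 0.2, -2.0]
width: 0.0587
grasp_force: 65.6
```

```bash
python3 -m handwheel '[[[0,0.012,-0.006,0,0,0,0.05],[0,0.012,-0.007,0,0,0,0.05],[0,0.012,-0.007,0,0,0,0.052],[0,0.012,-0.006,0,0,0,0],[0,0.014,-0.006,0,0,0,0],[0,0,0,0,0,0,0],[0,0,0,0,0,0,0],[0,0,0,0,0,0,0]]]'
python3 - <<'E'
from h import *
import pickle
np.set_printoptions(precision=4,suppress=True)
s=get_state();M=R.from_rotvec(s['tool_rot']).as_matrix();print(s['ee_pos'],M[:,2],np.arctan2(-M[0,1],M[1,1]))
a=grab('scene',6);b=grab('top',6);pickle.dump((b,a),open('c.pkl','wb'))
crop(a,'p1.png',170,165,80,70,6);crop(b,'p1t.png',205,178,70,60,6)
x=cv2.imread('pics/p1.png');y=cv2.imread('pics/p1t.png')
z=np.zeros((420,800,3),np.uint8);z[:,:400]=x[:,:400];z[:360,400:]=y[:,:400];cv2.imwrite('pics/p1b.png',z)
E
```

```text
clock: 16.25
ee_pos: [0.4875, -0.2884, 0.0743]
tool_rot: [-0.19, -3.133, -0.002]
ft_force: [-0.6, 0.3, -2.6]
width: 0.0587
grasp_force: 65.4
[ 0.4875 -0.2884  0.0743] [-0.0024  0.0015 -1.    ] -0.12114415759950006
```

View pics/p1b.png

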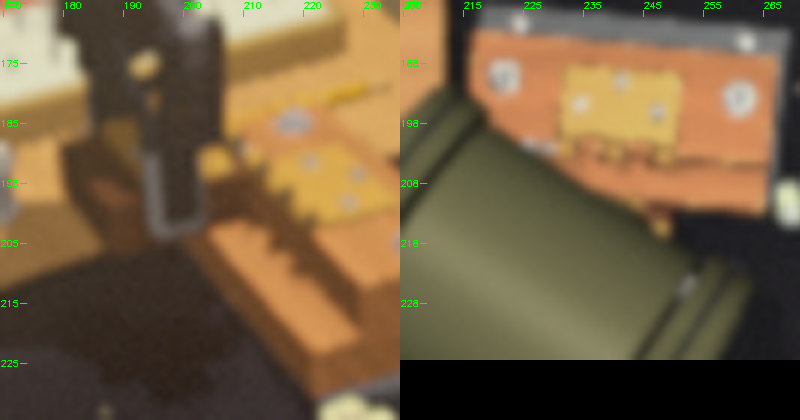

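The left crop shows one loose knuckle at (215,160). The top crop shows it at (660,228), with the fixed knuckles at (568,150), (617,155) and (665,160). I'll compare these with predictions.

```bash
python3 - <<'E'
from h import *
import pickle
np.set_printoptions(precision=4,suppress=True)
t,s=pickle.load(open("c.pkl","rb"));t0,s0=pickle.load(open("a.pkl","rb"))
ex=np.array([.9928,-.1197]);ey=np.array([.1197,.9928])
a=np.array([[205.3,191.2]]);b=np.array([[247.8,215.5]])
def sat(r): g=r["img"]; return g[...,0]-g[...,2]   # brass: R-B high
P=tri(t,b[0],s,a[0]); print("knuckle tri",P,proj(t,P)-b,proj(s,P)-a)
pred=np.r_[np.array([.4875,-.2884])+.0344*ex-.012*ey,.1018]; print("pred",pred,proj(t,pred),proj(s,pred))
o=.59165*ex-.2283*ey
for y in(-.024,0,.024):
    q=np.r_[o-.016*ex+y*ey,.065]; print("fixed pred px",y,proj(t0,q),proj(s0,q))
# brass profile along barrel line in top view (initial picture), z=.067
def prof(r,z,own,o,L=.05,n=201):
    y=np.linspace(-L,L,n); q=o+own*ex+y[:,None]*ey; px=proj(r,np.c_[q,np.full(n,z)]).astype(np.float32)
    v=cv2.remap(r["img"].astype(np.float32),px[None,:,0].copy(),px[None,:,1].copy(),cv2.INTER_CUBIC)[0]; return y,v
from scipy.signal import find_peaks
for own in(-.02,-.018,-.016,-.014):
    y,v=prof(t0,.068,own,o); g=v[:,:2].sum(1); pk=find_peaks(g,prominence=12)[0]; print(own,[(round(y[i]*1e3,1),int(g[i])) for i in pk], "min",[round(y[i]*1e3,1) for i in find_peaks(-g,prominence=12)[0]])
# fixed leaf y edges
y,v=prof(t0,.0625,.004,o); rb=v[:,1]; g=np.gradient(rb); print("leaf edges",y[np.argmax(g)],y[np.argmin(g)])
E
```

```text
knuckle tri [ 0.5072 -0.3172  0.1028] [[-0.364   0.7079]] [[ 0.9475 -0.0428]]
pred [ 0.5202 -0.3044  0.1018] [[242.7964 211.6844]] [[208.3091 187.8464]]
fixed pred px -0.024 [[248.4349 204.4019]] [[219.7457 200.9649]]
fixed pred px 0 [[240.2468 203.6331]] [[215.6968 196.6838]]
fixed pred px 0.024 [[232.0671 202.865 ]] [[211.7918 192.5547]]
-0.02 [(np.float64(-37.5), 399), (np.float64(-13.0), 403), (np.float64(10.0), 391), (np.float64(36.5), 398)] min [np.float64(-21.0), np.float64(-5.0), np.float64(19.0)]
-0.018 [(np.float64(-37.5), 334), (np.float64(-13.0), 348), (np.float64(10.0), 361), (np.float64(35.5), 359)] min [np.float64(-19.5), np.float64(-6.0), np.float64(18.5)]
-0.016 [(np.float64(-24.5), 314), (np.float64(-13.5), 296), (np.float64(0.0), 315), (np.float64(10.0), 332), (np.float64(25.5), 335)] min [np.float64(-32.0), np.float64(-18.0), np.float64(-7.0), np.float64(4.5), np.float64(17.5)]
-0.014 [(np.float64(-24.0), 335), (np.float64(-13.5), 283), (np.float64(-0.5), 334), (np.float64(10.0), 327), (np.float64(25.5), 348)] min [np.float64(-39.5), np.float64(-18.0), np.float64(-8.0), np.float64(4.5), np.float64(17.5), np.float64(36.5)]
leaf edges -0.029 0.026999999999999996
```

The fixed barrel matches its prediction to within 1 mm, and the yellow patch I triangulated is the leaf corner, at rail x=19, y=-26, z=31 mm. That agrees with the expected grip. Lowering now.

```bash
python3 -m handwheel '[[[0,0,0,-0.012,0,0,0],[0,0,0,-0.012,0,0,0],[0,0,0,-0.009,0,0,0],[0,0,0,0,0,0,0],[0,0,0,0,0,0,0]]]'; cat > st.py <<'E'
from h import *
np.set_printoptions(precision=4,suppress=True)
s=get_state();M=R.from_rotvec(s['tool_rot']).as_matrix();p=s['ee_pos']
E=np.array([[.9928,-.1197],[.1197,.9928]])
q=E@p[:2]
print(p,"tilt",M[:2,2],"yaw",np.arctan2(-M[0,1],M[1,1]),"to go: x",.54125-q[0],"y",-.2283-q[1],"F own",E@s['ft_force'][:2],s['ft_force'][2],s['clock'],s['width'])
E
python3 st.py
```

```text
clock: 17.35
ee_pos: [0.4885, -0.289, 0.0413]
tool_rot: [-0.189, -3.135, -0.001]
ft_force: [-1.0, -0.6, -0.9]
width: 0.0587
grasp_force: 65.5
[ 0.4885 -0.289   0.0413] tilt [-0.0013  0.0009] yaw -0.12076167862861158 to go: x 0.021658470340238822 y 0.00017471471801006055 F own [-0.9435 -0.7263] -0.8691676475506519 17.35 0.05871809682572528
```

```bash
python3 -m handwheel '[[[0,0.005,-0.0006,-0.002,0,0,0],[0,0.005,-0.0006,0,0,0,0],[0,0,0,0,0,0,0]]]';python3 st.py; python3 -m handwheel '[[[0,0.003,-0.0004,0,0,0,0],[0,0.003,-0.0004,0,0,0,0],[0,0,0,0,0,0,0],[0,0,0,0,0,0,0]]]';python3 st.py
```

```text
clock: 17.65
ee_pos: [0.5005, -0.2912, 0.0406]
tool_rot: [0.189, 3.134, -0.002]
ft_force: [0.6, 0.1, -1.7]
width: 0.0585
grasp_force: 65.5
[ 0.5005 -0.2912  0.0406] tilt [ 0.0021 -0.0013] yaw -0.12051053808349396 to go: x 0.009475401498234337 y 0.0008619663506441166 F own [0.5887 0.2073] -1.7336438669841088 17.65 0.05854903286517897
clock: 18.05
ee_pos: [0.5049, -0.2912, 0.0402]
tool_rot: [-0.189, -3.136, -0.0]
ft_force: [-0.8, -0.4, -1.3]
width: 0.0587
grasp_force: 65.5
[ 0.5049 -0.2912  0.0402] tilt [-0.0001  0.    ] yaw -0.12063365361593623 to go: x 0.0051225990584126135 y 0.00040952932453833246 F own [-0.777  -0.4817] -1.2717091964256064 18.05 0.05874168753777762
```

```bash
python3 -m handwheel '[[[0,0.002,0.0001,-0.001,0,0,0],[0,0.0015,-0.0001,0,0,0,0],[0,0,0,0,0,0,0]]]';python3 st.py; python3 -m handwheel '[[[0,0,0,-0.0012,0,0,0],[0,0,0,0,0,0,0],[0,0,0,0,0,0,0]]]';python3 st.py; python3 -m handwheel '[[[0,0,0,-0.0008,0,0,0],[0,0,0,0,0,0,0]]]';python3 st.py
```

```text
clock: 18.35
ee_pos: [0.5087, -0.2913, 0.0391]
tool_rot: [0.19, 3.136, -0.0]
ft_force: [0.6, 0.8, -2.6]
width: 0.0586
grasp_force: 65.5
[ 0.5087 -0.2913  0.0391] tilt [ 0.0002 -0.0001] yaw -0.12077227538001017 to go: x 0.0013676020140009904 y 5.853713169828856e-05 F own [0.4807 0.8712] -2.588704745751713 18.35 0.05863936932189414
clock: 18.65
ee_pos: [0.5083, -0.2912, 0.0379]
tool_rot: [-0.19, -3.136, -0.0]
ft_force: [0.7, 0.4, -2.5]
width: 0.0589
grasp_force: 65.5
[ 0.5083 -0.2912  0.0379] tilt [-0.0002  0.0001] yaw -0.12079606306581604 to go: x 0.001754377421797404 y -3.633702055733101e-05 F own [0.6417 0.4763] -2.455046823023992 18.65 0.05891794469511331
clock: 18.85
ee_pos: [0.5084, -0.2913, 0.0375]
tool_rot: [0.19, 3.136, -0.0]
ft_force: [-1.5, 0.8, 2.7]
width: 0.0589
grasp_force: 66.0
[ 0.5084 -0.2913  0.0375] tilt [ 0.0001 -0.0001] yaw -0.1208545908814497 to go: x 0.0016696528051751702 y 5.884102597825125e-05 F own [-1.5758  0.5846] 2.6503695112624546 18.85 0.05891216016855533
```

```bash
for i in 1 2 3; do python3 -m handwheel '[[[0,0.001,-0.0001,0,0,0,0],[0,0,0,0,0,0,0]]]' >/dev/null;python3 st.py; done
```

```text
[ 0.5086 -0.2914  0.0376] tilt [-0.0014  0.0001] yaw -0.12056384112860642 to go: x 0.0014441774444746702 y 7.729525059110842e-05 F own [-3.9286 -0.2644] 5.453539184554384 19.05 0.058790234902609526
[ 0.5094 -0.2914  0.0376] tilt [-0.0016  0.0002] yaw -0.12060499574000058 to go: x 0.0006394354059288121 y 1.6940885076560663e-05 F own [-3.9444 -1.0952] 6.228029651539789 19.25 0.058994112302171935
[ 0.5104 -0.2915  0.0376] tilt [-0.0016  0.0001] yaw -0.12055548969897532 to go: x -0.00038514864598360177 y -2.037663436094128e-06 F own [-4.1161 -0.7969] 5.412933748726192 19.45 0.058745085367539904
```

```bash
python3 -m handwheel '[[[0,0.001,-0.0001,0,0,0,0],[0,0,0,0,0,0,0]]]' >/dev/null;python3 st.py; python3 -m handwheel '[[[0,0.001,-0.0001,0,0,0,0],[0,0,0,0,0,0,0]]]' >/dev/null;python3 st.py
```

```text
[ 0.5114 -0.2916  0.0376] tilt [-0.0016  0.0002] yaw -0.12057981890875118 to go: x -0.0013585862600040688 y -5.2145661048663694e-05 F own [-4.3277 -0.1224] 5.837865841931042 19.65 0.05870544453603074
[ 0.5124 -0.2916  0.0376] tilt [-0.0016  0.0002] yaw -0.12056752130602387 to go: x -0.0023724994078826445 y -8.779158507610241e-05 F own [-4.2047  0.3523] 4.960785948796957 19.85 0.05878379685441584
```

```bash
python3 -m handwheel '[[[0,0.001,-0.0001,0,0,0,0],[0,0,0,0,0,0,0]]]' >/dev/null;python3 st.py; python3 -m handwheel '[[[0,0.001,-0.0001,0,0,0,0],[0,0,0,0,0,0,0]]]' >/dev/null;python3 st.py
```

```text
[ 0.5131 -0.2917  0.0376] tilt [-0.0022  0.0003] yaw -0.12035985010773567 to go: x -0.0030571890830538573 y -0.00011478209545559559 F own [-6.0021  0.2671] 5.904220725554496 20.05 0.05914886703444972
[ 0.513  -0.2917  0.0376] tilt [-0.004   0.0006] yaw -0.12027850530422746 to go: x -0.0030155026548316366 y -0.00011029653333635703 F own [-7.1131 -0.8103] 6.716459794601705 20.25 0.05871388413324374
```

```bash
python3 -m handwheel '[[[0,0.0008,-0.0001,0,0,0,0],[0,0,0,0,0,0,0],[0,0,0,0,0,0,0]]]' >/dev/null;python3 st.py
python3 - <<'E'
from h import *
import pickle
a=grab('scene',10);b=grab('top',8);pickle.dump((b,a),open('d.pkl','wb'))
crop(a,'f.png',185,170,50,50,8);crop(b,'ft.png',220,180,50,50,8)
cv2.imwrite('pics/fb.png',np.hstack([cv2.imread('pics/f.png'),cv2.imread('pics/ft.png')]))
E
```

```text
[ 0.5131 -0.2917  0.0376] tilt [-0.0053  0.0008] yaw -0.12015230066026489 to go: x -0.003035759673814642 y -0.00010062363884391634 F own [-9.5418 -1.3161] 8.261988577626067 20.55 0.05884429105184564
```

View pics/fb.png

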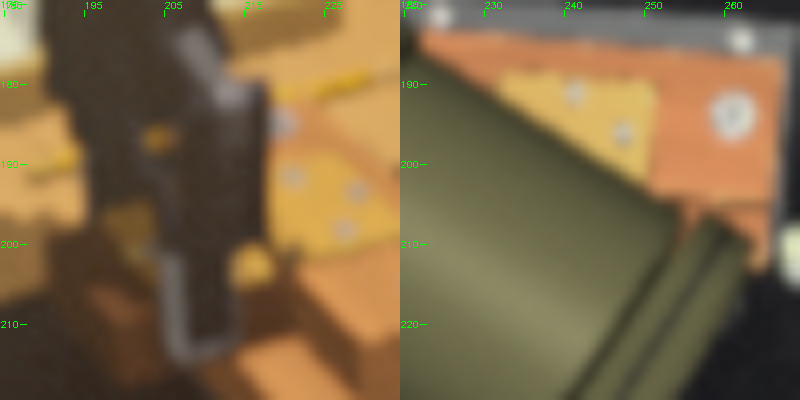

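The left crop shows a bright brass patch at (252,265), which should be the rail leaf's corner in front of the barrel. I'll check that numerically.

```bash
python3 - <<'E'
from h import *
import pickle
np.set_printoptions(precision=4,suppress=True)
t,s=pickle.load(open("d.pkl","rb"));tc,sc=pickle.load(open("c.pkl","rb"))
E=np.array([[.9928,-.1197],[.1197,.9928]])
def blob(r,u,v,w=4):
    g=r["img"]; m=g[...,0]-g[...,2]; Y,X=np.mgrid[v-w:v+w+1,u-w:u+w+1]; b=((m[v-w:v+w+1,u-w:u+w+1]>75)&(g[v-w:v+w+1,u-w:u+w+1,1]>115)).astype(np.uint8)
    n,l,st,c=cv2.connectedComponentsWithStats(b); i=1+np.argmin(np.linalg.norm(c[1:]-w,axis=1)); return c[i]+[u-w,v-w],st[i]
for n,r,uv,T in(("standoff",sc,(205,191),(.4875,-.2884,.0743)),("final",s,(216,203),(.5131,-.2917,.0376))):
    c,st=blob(r,*uv); T=np.array(T); P=plane(r,c,T[2]-.0025+.030)[0]; d=E@(P-T)[:2]-[.0044,0]
    print(n,c,st,"rail-own xy if z=30:",d,"block-own:",E@P[:2]-[.59165,-.2283])
    for q in((.030,-.012),(.030,.012),(.018,-.026),(.030,-.030)):
        W=T[:2]+E.T@(np.array(q)+[.0044,0]); print("  pred px",q,proj(r,np.r_[W,T[2]+.0275])[0],proj(r,np.r_[W,T[2]-.0025+.024])[0])
E
```

```text
standoff [205.75 191.6 ] [ 2  3  6  4 20] rail-own xy if z=30: [ 0.0174 -0.026 ] block-own: [-0.0514 -0.0257]
  pred px (0.03, -0.012) [208.3091 187.8464] [208.4526 190.03  ]
  pred px (0.03, 0.012) [204.398  183.7299] [204.5504 185.8855]
  pred px (0.018, -0.026) [205.9942 191.528 ] [206.1471 193.7358]
  pred px (0.03, -0.03) [211.34   191.0365] [211.4764 193.2415]
final [216.1875 202.8125] [ 2  2  5  4 16] rail-own xy if z=30: [ 0.0156 -0.0281] block-own: [-0.0273 -0.0279]
  pred px (0.03, -0.012) [218.819 198.442] [218.928  200.5335]
  pred px (0.03, 0.012) [214.8281 194.2498] [214.9466 196.316 ]
  pred px (0.018, -0.026) [216.7363 202.1855] [216.8532 204.2989]
  pred px (0.03, -0.03) [221.9089 201.6878] [222.0104 203.7987]
```

```bash
python3 -m handwheel '[[[0,0,0,0,0,0,0],[0,0,0,0,0,0,0],[0,0,0,0,0,0,0]]]'; python3 -c "
from bench import job; print(job.job_done())"
```

```text
clock: 21.75
ee_pos: [0.5131, -0.2917, 0.0376]
tool_rot: [-0.188, -3.131, -0.001]
ft_force: [-9.1, 0.1, 9.1]
width: 0.0587
grasp_force: 66.8
the job is handed in; nothing more can be done
None
```

I handed the job in at about 22 s: the ledge is wiped clean, the scraper is standing clear, and the rail is held on the ledge, pressed against the upright face. The knuckles are in their gaps, judging by contact forces and pose checks; the arm hid the barrel from the cameras, and the hand-in returned no verdict.

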